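Fit and prime the cooking-oil sprayer

ROBOT

A 6-joint arm with a two-finger parallel gripper is mounted at the origin on a cart in front of the work surface, level with it; the furniture and walls round the work are solid. World frame = base frame: x ahead of the robot, y to its left, z up, the work surface at z = 0. Lengths are in mm, angles in rad, forces in N, time in s.
With the tool pointing down it reaches from about 350 to 975 mm from the base axis. Payload 7.1 kg.
Tool frame: the origin (TCP) lies midway between the tips of the shut fingers; the grasp point (between the pads) lies 19 mm behind it; z points along the fingers, y is the line along which they close (so a half turn about z gives the same grasp; the last joint's range is limited). The gripper opens to 88 mm and grips with 3 to 60 N. Pads are 20 mm wide; open, the fingers measure 115 mm over their backs; the gripper's body (75 mm by 178 mm) begins 61 mm behind the grasp point.
Start: joints at [-1.338, 0.423, 1.63, -0, 1.089, -0.019], TCP at [155.736, -605.269, 202.275] pointing down, gripper open.
Joint ranges: [-3, 3], [-0.9, 2.11], [0.09, 2.58], [-1.31, 4.45], [0.11, 2.69], [-2.54, 2.54]. Speed limits (rad/s): [2.39, 2.39, 3.01, 3.14, 3.14, 3.14].

INTERFACE

Orientations are given as a rotation vector (axis times angle).
In Python, from workcell import get_obs, get_image, camera_params, close_job gives the robot as it stands.
- The arm moves only by the shell command python3 -m creep 'ROWS' [OPENING]. ROWS is a JSON object of lists of equal length, an entry for each row: "delta_pos": the shift along the tool's x, y, z in m, a list of three; "twist": the turn, a rotation vector about the tool's x, y, z in degrees, a list of three. A call has 1 to 20 rows; each row shifts and turns the commanded pose from where the row before left it, along the tool's axes as they then stand; what a row does not reach is not made up. A row lasts 1/12 s, in which the tool goes at most 41.7 mm and 7.16 degrees, less where a joint would pass 70% of its speed; a pose out of reach is approached as far as the arm can. A call with a gripper value outside its range is refused whole. OPENING is the opening, from 0 (shut) to 1 (fully open), set as the call begins (- or left out, the last holds). The fingers move at their own pace and stop on an object; the grip force is fixed at half the most. Time passes only in rows, so rows that do not move let the fingers close. It gives the time, the measured TCP pose, the force, the opening and the grip force at its end, in the units of the state.
- get_obs(): the state, without advancing time (a new reading comes with each control period).
- get_image(name): name is "scene" or "top" or "wrist"; returns (picture, depth): 480x640x3 uint8, red, green, blue; 480x640 float32, mm along the optical axis (not along the pixel's ray), 0 where there is no reading.
- camera_params(name): a dict with "camera_matrix" (3x3 intrinsics, pixels), "extrinsics" (4x4, takes a point from camera to world coordinates). Camera axes: x right, y down, z forward; pixel columns grow to the right and rows downward; lengths in mm; the calibration is good to about 2 mm. A picture is of the moment at which its call begins: read the wrist's pose just before it. camera_params takes no time and is no camera call; for the wrist camera it gives the pose at the moment of the call.
- close_job(): hands the job in; it is judged then, once.
The state is a dict: "t": time; "qpos": joint angles; "qvel": joint speeds; "joint_torque": joint torques, N m; "ee_pos": TCP position; "orientation": TCP orientation; "ft_force": force on the tool from outside, world axes, zero at the start; "moment": the same for the moment, N m; "width": finger opening in mm; "grasp_force": force on a finger pad.
Only numpy, scipy, OpenCV 4.12 (cv2) and the standard library are available. Lean on these libraries where they do the work, as an engineer would, in place of code of your own. Each camera call takes 0.05 s, during which the arm holds its last target. There are 200 camera calls.

TASK

The oil sprayer has just been refilled and its spray head is only resting on the bottle's neck. Press the head straight down until it is fully home on the bottle, then prime the pump: squeeze the trigger all the way in at least twice, letting it spring right back out after each squeeze. Leave the head seated, and do not disturb the bowl, the mug or the two jars in the caddy.

Things in the scene. Friction and masses are not known exactly. Their poses are not given: they have to be found in the camera images.
- caddy: Steel condiment caddy, 94 x 234 mm, rim 50 mm high, fixed. Three wells along its y axis: a green glass oil bottle (69 mm across, from 118 mm height narrowing to a 33 mm neck) is clipped in the middle one and cannot move; jars up to 115 mm high stand in the outer ones, 77 mm either side. Origin: underside centre, on the worktop and the bottle's axis; z up; the nozzle points to -x.
- spray_head (a joint): Height of the spray head above its seat on the bottle, m: 0 = fully home, starts 0.008 to 0.014, at most 0.016. The head (black push-on collar 41 mm across, black shroud, grey square nozzle, grey trigger) slides on the bottle's axis only and does not turn; it takes about 8 N to push down and stays where it is left.
- head_top (a point): Centre of the spray head's flat top, 4 mm behind (+x of the caddy) the bottle's axis, 244 mm above the worktop when the head is home. The flat top is 50 mm long (caddy x), 18 to 30 mm wide. Axes as the caddy's. The nozzle's front end is 52 mm ahead (-x) of this point, 2 to 26 mm below it.
- trigger (a joint): Angle of the trigger, rad: 0 = out (at rest), 0.40 = squeezed fully in against its stop. A spring returns it to 0. It turns on a crosswise pin (caddy y) in the head, 22 mm ahead (-x) of and 22 mm below point head_top. A full squeeze takes about 7 N at the trigger's lower end.
- trigger_pad (a point): Point in the lower part of the grey trigger (24 mm wide along caddy y, 7 mm thick, 67 mm long, hanging down and forward from its pin), 10 mm above its lower end. At rest it is 55 mm ahead (-x) of head_top and 68 mm below it, 57 mm from the pin. A full squeeze moves it 22 mm toward the bottle (+x). Space ahead and below is free, but the nozzle overhangs: reach it from ahead with a tilted tool.
- salt_shaker: Glass salt shaker, 44 mm across, 90 mm high, standing loose in the caddy's +y well. Origin at the centre of its underside.
- spice_jar: Spice jar with a dark lid, 44 mm across, 105 mm high, standing loose in the caddy's -y well. Origin at the centre of its underside.
- peas_bowl: White bowl of peas, about 210 mm across, 99 mm high, loose, on the left of the caddy. Origin at the centre of its underside.
- mug: Mug, 82 mm across without its handle, 97 mm high, loose, to the right and in front. Origin at the centre of its underside.
There are look-alikes about, which are no part of the job. What is shaped like the salt_shaker but orange or yellow is not meant.

How it is judged:
By the outcome, as a careful person would: the job done as asked, in the order asked, and still so for the second after the job is handed in, with the robot touching nothing.
It also fails if it takes over 45 s, if anything falls off the work surface, if the arm or the gripper's body presses on something with over 40 N, if the wrist force passes 120 N, or if a joint passes its speed limit or range.

## Working session

There is one attempt and no reset: what is moved stays moved. The work goes in short steps, Python scripts to look and compute and a shell command to move; the robot and the scene stay as the last step left them, time stands still between calls to the robot, and variables do not carry over. Pictures are saved under pics/ and viewed, at most 10 in all, crops included, and the job is handed in when it is done.

```bash
mkdir -p pics
cat > h.py <<'E'
import numpy as np, cv2
from workcell import *
def cloud(n):
    im,d=get_image(n); p=camera_params(n); K=np.array(p["camera_matrix"]); T=np.array(p["extrinsics"])
    v,u=np.mgrid[:480,:640]
    P=np.stack([(u-K[0,2])/K[0,0]*d,(v-K[1,2])/K[1,1]*d,d],-1)@T[:3,:3].T+T[:3,3]
    P[d==0]=np.nan
    return im,d,P
E
python3 - <<'E'
from h import *
o=get_obs(); print(o)
for n in("scene","top"):
    im,d,P=cloud(n); np.savez(f"{n}.npz",im=im,d=d,P=P); cv2.imwrite(f"pics/{n}.png",im[...,::-1])
    print(np.array(camera_params(n)["extrinsics"]).round(2).tolist(), camera_params(n)["camera_matrix"])
E
```

```text
{'t': 0.0, 'qpos': array([-1.33800331e+00,  4.23843974e-01,  1.63068075e+00, -1.60591517e-05,
        1.08861915e+00, -1.89634074e-02]), 'qvel': array([ 5.62713530e-04,  7.13384686e-04,  5.05816166e-04,  5.90006502e-05,
       -1.65935443e-03, -1.92444962e-03]), 'joint_torque': array([-2.81791465e-03, -5.44627047e+01, -2.73660815e+01,  6.42630877e-02,
        2.28394236e-02, -1.10833398e-04]), 'ee_pos': array([ 155.59679162, -604.71070584,  201.50341014]), 'orientation': array([-3.11520559e+00, -3.94232693e-01,  2.82092903e-04]), 'ft_force': array([-1.00586506, -0.40386729, -0.58592642]), 'moment': array([ 0.0245246 , -0.00090493, -0.01002117]), 'grasp_force': 0.0, 'width': 87.92264749291068}
[[-0.77, -0.37, 0.52, -72.7], [-0.64, 0.47, -0.61, 774.35], [-0.01, -0.8, -0.59, 886.6], [0.0, 0.0, 0.0, 1.0]] [[490.83282984   0.         324.50663392]
 [  0.         490.83282984 236.05860942]
 [  0.           0.           1.        ]]
[[-0.02, -0.99, 0.11, 417.72], [-1.0, 0.02, 0.02, 31.31], [-0.02, -0.11, -0.99, 1497.03], [0.0, 0.0, 0.0, 1.0]] [[596.31806997   0.         321.37798683]
 [  0.         596.31806997 246.06963626]
 [  0.           0.           1.        ]]
```

View pics/scene.png

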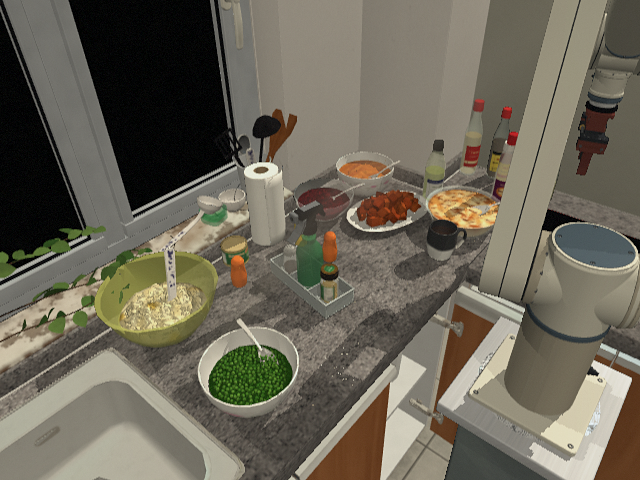

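View pics/top.png

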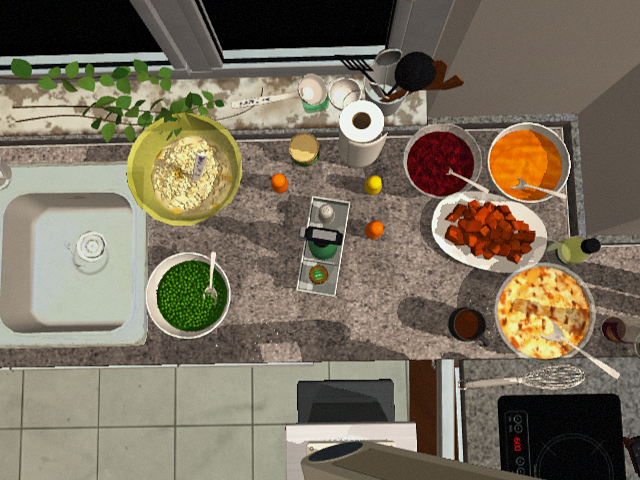

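The scene shows the caddy at about (312,280), with the green bottle and black head in the middle. In the top view, the head is at (320,236). Shaker candidates in the top view are grey (326,212) in the caddy's far well, orange (279,183), yellow (374,185) and orange (374,230). The grey one is meant, since it stands in a well and isn't orange or yellow. The spice jar is at (318,273), so caddy +y is roughly world +x, and the nozzle points to world +y (image left). I'll measure and check this on an enlarged crop.

Run:
```python
from h import *
t=np.load("top.npz"); im,P=t["im"],t["P"]; s=np.load("scene.npz")
a=cv2.resize(im[185:305,280:360],None,fx=5,fy=5,interpolation=2)[...,::-1]
b=cv2.resize(s["im"][190:320,260:360],None,fx=4,fy=4.6,interpolation=2)[...,::-1]
h=600;c=np.zeros((600,800,3),np.uint8);c[:,:400]=a;c[:598,400:]=b[:598,:400];cv2.imwrite("pics/crop.png",c)
def rect(m,name):
    q=P[m][:,:2].astype(np.float32); r=cv2.minAreaRect(q); print(name,len(q),np.round(r[0],1),np.round(r[1],1),round(r[2],2),"medz",np.median(P[m][:,2]).round(1))
v,u=np.mgrid[:480,:640]; box=(u>285)&(u<360)&(v>185)&(v<305)
z=P[...,2]
rim=box&(z>44)&(z<56); rect(rim,"rim")
sat=im.max(-1).astype(int)-im.min(-1)
for lo,hi in((225,300),(248,300),(225,249)):
  m=box&(z>lo)&(z<hi); rect(m,f"head {lo}"); 
m=box&(z>225); print(np.percentile(z[m],[1,10,50,90,99]).round(1))
for r in range(225,250,2):
  print(r,[int(x) if x==x else -1 for x in z[r,296:346:2]])
for n,(a0,b0) in {"salt":(212,326),"spice":(273,318)}.items(): print(n,P[b0 if 0 else a0,b0].round(0))
```

```text
rim 541 [598.5  86.1] [163.4 251.4] 79.49 medz 50.0
head 225 594 [585.3  56.2] [92.5 30.5] 79.57 medz 254.0
head 248 525 [585.9  59.9] [85.1 30.3] 79.45 medz 254.7
head 225 83 [585.1  55.3] [90.7 30.5] 79.63 medz 241.0
[227.3 246.8 254.  258.8 261.7]
225 [4, 2, -6, 0, 5, 3, 47, 10, 2, 14, 2, 8, 7, 4, 7, 9, 4, 10, 5, 6, 8, 12, 7, 7, 3]
227 [-6, 3, 253, 252, 254, 0, 246, 250, 252, 250, 249, 10, 6, 14, 17, 5, 5, 11, 6, 5, 6, 8, 11, 9, 13]
229 [-1, 0, 252, 258, 249, 248, 256, 253, 258, 251, 255, 254, 252, 251, 254, 252, 252, 7, 4, 7, 10, 8, 7, 9, 46]
231 [0, 181, 251, -1, 252, 253, 252, 254, -1, 257, 255, 256, 259, 254, 261, 253, 256, 258, 254, 256, 255, 255, 8, 11, 57]
233 [-4, 181, 251, 256, 254, 248, 253, 250, 255, 253, 255, 252, 257, 258, 258, 257, 257, 255, 256, 259, 259, 247, 236, 41, 51]
235 [-2, 184, 253, 251, 248, 253, 251, 252, 257, 258, 258, 253, 253, 256, 257, 252, 255, 261, 256, 253, 255, 250, 236, 227, 51]
237 [180, 185, 249, 256, 243, 249, 255, 253, 257, 251, 255, 255, 256, 255, 258, 254, 259, 257, 259, 257, 258, 253, 231, 225, 53]
239 [182, 187, 186, 194, 197, 210, 251, 256, 253, 249, 251, 252, 254, 251, 257, 256, 258, 256, 256, 254, 251, 254, 234, 228, 55]
241 [175, 178, -1, 5, 56, 33, 120, 137, 237, 247, 250, 252, 250, 252, 255, 254, 253, 255, 252, 252, 253, 250, 233, 218, 3]
243 [2, -5, -3, 0, 43, 18, 121, 140, 145, 209, 217, 214, 220, 213, 243, 245, 250, 251, 249, 248, 251, 240, 232, 58, 2]
245 [6, 4, -1, -2, 51, 2, 117, 138, 143, 149, 208, 208, 214, 212, 209, 209, 187, 148, 143, 139, 131, 228, -1, 54, 0]
247 [0, 5, 0, 0, 48, 8, 5, 130, 143, 151, 153, 192, 204, 196, 191, 161, 151, 143, 142, 132, 119, 10, 9, 52, 3]
249 [4, 0, 1, 5, 46, 13, 9, 126, 129, 143, 146, 149, 150, 152, 155, 155, 148, 138, 142, 122, 97, 4, 9, 49, 0]
salt [660.  45.  98.]
spice [514.  67. 116.]
```

View pics/crop.png

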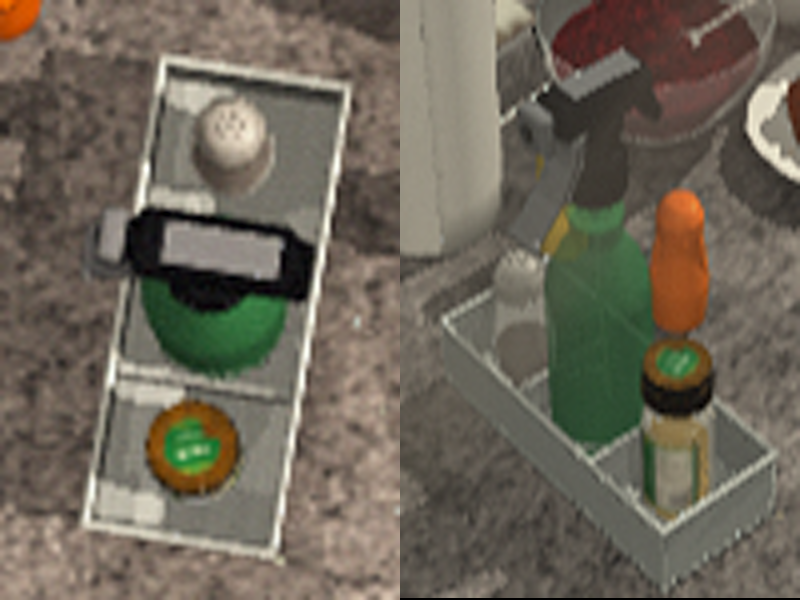

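The crop confirms it: the grey shaker is in the far well, the spice jar in the near one, and the nozzle points left, to world +y. I'll fix the caddy pose from its rim corners and check the travel corridor for tall things.

Run:
```python
from h import *
p=camera_params("top");K=np.array(p["camera_matrix"]);T=np.array(p["extrinsics"])
def cast(u,v,z):
    d=T[:3,:3]@np.linalg.inv(K)@[u,v,1]; return (T[:3,3]+d*(z-T[2,3])/d[2])[:2]
c=np.array([cast(280+x/5,185+y/5,50) for x,y in((162,58),(350,85),(277,558),(83,525))])
print("corners",c.round(0).tolist(),"centre",c.mean(0).round(1))
ey=(c[0]+c[1]-c[2]-c[3])/2; print("ey len",np.linalg.norm(ey).round(1),"heading",np.degrees(np.arctan2(ey[1],ey[0])).round(2))
t=np.load("top.npz");P=t["P"]
v,u=np.mgrid[:480,:640]; m=(u>285)&(u<360)&(v>185)&(v<305)&(P[...,2]>246)
q=P[m]; a=np.radians(-10.5);ex=np.array([np.sin(a),-np.cos(a)]);eyy=np.array([np.cos(a),np.sin(a)])
cc=c.mean(0);X=(q[:,:2]-cc)@ex;Y=(q[:,:2]-cc)@eyy
print("head X",np.percentile(X,[1,99]).round(1),"Y",np.percentile(Y,[1,50,99]).round(1),"head z",np.median(q[(abs(X-4)<20)&(abs(Y)<8),2]).round(1))
print("head_top",(cc+4*ex).round(1))
for n in("scene","top"):
    P=np.load(n+".npz")["P"].reshape(-1,3); print(n)
    for y0 in range(-800,300,100):
        print(y0,[int(np.nanmax(np.r_[np.nanpercentile(s,99.) if len(s:=P[(P[:,0]>=x)&(P[:,0]<x+100)&(P[:,1]>=y0)&(P[:,1]<y0+100)][:,2])>5 else -99])) for x in range(-100,900,100)])
```

```text
corners [[708.0, 78.0], [692.0, -14.0], [461.0, 27.0], [479.0, 121.0]] centre [584.7  53.2]
ey len 234.0 heading -10.34
head X [-47.8  35. ] Y [-14.8  -1.   14.5] head z 257.4
head_top [584.   49.2]
scene
-800 [4, 3, 4, 122, -99, 254, 569, -99, -99, -99]
-700 [49, -99, 489, 461, 246, 3, 587, -99, -99, -99]
-600 [49, 527, 528, 499, 71, 63, 595, 592, 580, 570]
-500 [-99, 605, 632, 57, 63, 61, 152, 103, 89, 584]
-400 [-99, 689, 689, 2, 95, 92, 74, 98, 98, 599]
-300 [1, 701, 699, 0, 93, 95, 61, 78, 78, 614]
-200 [12, 12, 713, -1, 2, 3, 3, 75, 79, 317]
-100 [390, 624, 726, 0, 2, 3, 31, 89, 227, 230]
0 [389, 508, 546, 0, 3, 112, 256, 132, 177, 227]
100 [14, 13, 334, -2, 3, 50, 250, 51, 88, 58]
200 [-99, -99, -99, -1, 3, 88, 88, 126, 126, 126]
top
-800 [-99, -99, 3, 7, 19, 8, 60, -99, -99, -99]
-700 [-99, 53, 52, 89, 166, 8, 218, -99, -99, -99]
-600 [-99, 53, 347, 88, 83, 66, 285, 315, 332, 396]
-500 [-99, 54, 54, 63, 66, 65, 139, 105, 92, 582]
-400 [-99, 52, 53, 51, 96, 90, 76, 99, 100, 584]
-300 [-369, 4, 4, 726, 99, 98, 62, 81, 79, 595]
-200 [-99, 9, 668, 719, 8, 8, 8, 8, 81, 316]
-100 [-99, -99, 613, -843, 7, 8, 8, 91, 230, 233]
0 [-99, 17, 509, -59, 7, 113, 260, 252, 54, 230]
100 [-99, 13, 9, -56, 7, 50, 186, 8, 91, 62]
200 [-844, -841, -844, -56, 7, 90, 86, 128, 129, 129]
```

```bash
python3 -m creep '{"delta_pos":[[0.0289,-0.0263,-0.0055],[0.0289,-0.0263,-0.0055],[0.0289,-0.0263,-0.0055],[0.0289,-0.0263,-0.0055],[0.0289,-0.0263,-0.0055],[0.0289,-0.0263,-0.0055],[0.0289,-0.0263,-0.0055],[0.0289,-0.0263,-0.0055],[0.0289,-0.0263,-0.0055],[0.0289,-0.0263,-0.0055],[0.0289,-0.0263,-0.0055],[0.0289,-0.0263,-0.0055],[0.0289,-0.0263,-0.0055],[0.0289,-0.0263,-0.0055],[0.0289,-0.0263,-0.0055],[0.0289,-0.0263,-0.0055],[0.0289,-0.0263,-0.0055],[0.0289,-0.0263,-0.0055],[0.0289,-0.0263,-0.0055],[0.0289,-0.0263,-0.0055]],"twist":[[0,0,0],[0,0,0],[0,0,0],[0,0,0],[0,0,0],[0,0,0],[0,0,0],[0,0,0],[0,0,0],[0,0,0],[0,0,0],[0,0,0],[0,0,0],[0,0,0],[0,0,0],[0,0,0],[0,0,0],[0,0,0],[0,0,0],[0,0,0]]}' 0
python3 -m creep '{"delta_pos":[[0,0,0],[0,0,0],[0,0,0],[0,0,0],[0,0,0],[0,0,0],[0,0,0],[0,0,0],[0,0,0],[0,0,0],[0,0,0],[0,0,0]],"twist":[[0,0,-6.5],[0,0,-6.5],[0,0,-6.5],[0,0,-6.5],[0,0,-6.5],[0,0,-6.5],[0,0,-6.5],[0,0,-6.5],[0,0,-6.5],[0,0,-6.5],[0,0,0],[0,0,0]]}'
cat >> h.py <<'E'
from scipy.spatial.transform import Rotation as Rn
CC=np.array([584.7,53.2,0]);A=np.radians(-10.4)
EX=np.array([np.sin(A),-np.cos(A),0]);EY=np.array([np.cos(A),np.sin(A),0]);HT=CC+4*EX+[0,0,244]
def rep(target=None):
    o=get_obs();R=Rn.from_rotvec(o["orientation"]).as_matrix()
    d=o["ee_pos"]-HT
    print("t",round(o["t"],2),"tcp",o["ee_pos"].round(1),"rel head_top caddy",np.round([d@EX,d@EY,d[2]],1),"F",o["ft_force"].round(1),"q",o["qpos"].round(2))
    print("tool axes in caddy",(np.stack([EX,EY,[0,0,1]])@R).round(3).tolist())
    if target is not None:
        t=HT+target[0]*EX+target[1]*EY+[0,0,target[2]]; print("tool-frame shift to target",(R.T@(t-o["ee_pos"])).round(1))
E
python3 -c "
from h import *
rep([0,0,25])"
```

```text
t: 1.77
ee_pos: [584.9, 50.1, 312.2]
orientation: [3.117, 0.395, -0.001]
ft_force: [0.9, 0.4, 0.5]
width: 0.4
grasp_force: 0.0
t: 2.77
ee_pos: [584.2, 48.1, 311.9]
orientation: [-2.42, -2.003, 0.001]
ft_force: [1.0, 0.0, -0.6]
width: 0.5
grasp_force: 0.0
t 2.77 tcp [584.2  48.1 311.9] rel head_top caddy [ 1.1  0.5 67.9] F [ 1.   0.  -0.6] q [0.06 0.26 1.6  0.   1.28 0.25]
tool axes in caddy [[-1.0, 0.006, 0.0], [0.006, 1.0, -0.001], [-0.0, -0.001, -1.0]]
tool-frame shift to target [ 1.1 -0.4 42.9]
```

```bash
python3 -m creep '{"delta_pos":[[0.001,0,0.016],[0,0,0.016],[0,0,0.016],[0,0,0.003],[0,0,0.003],[0,0,0.002],[0,0,0]],"twist":[[0,0,0],[0,0,0],[0,0,0],[0,0,0],[0,0,0],[0,0,0],[0,0,0]]}'
python3 -m creep '{"delta_pos":[[0,0,0.002],[0,0,0.002],[0,0,0]],"twist":[[0,0,0],[0,0,0],[0,0,0]]}'
```

```text
t: 3.35
ee_pos: [585.0, 49.1, 256.7]
orientation: [2.417, 2.006, 0.001]
ft_force: [0.1, 0.1, 0.1]
width: 0.3
grasp_force: 0.0
t: 3.6
ee_pos: [584.7, 49.1, 252.3]
orientation: [2.417, 2.007, 0.0]
ft_force: [-0.3, -0.7, 0.0]
width: 0.5
grasp_force: 0.0
```

```bash
python3 -m creep '{"delta_pos":[[0,0,0.002],[0,0,0.001],[0,0,0]],"twist":[[0,0,0],[0,0,0],[0,0,0]]}'
python3 -m creep '{"delta_pos":[[0,0,0.002],[0,0,0.001],[0,0,0]],"twist":[[0,0,0],[0,0,0],[0,0,0]]}'
```

```text
t: 3.85
ee_pos: [584.5, 49.1, 249.0]
orientation: [-2.417, -2.007, 0.0]
ft_force: [0.1, -0.4, -0.6]
width: 0.6
grasp_force: 0.0
t: 4.1
ee_pos: [584.5, 49.1, 245.9]
orientation: [-2.416, -2.007, 0.001]
ft_force: [-0.5, -1.1, 0.1]
width: 0.9
grasp_force: 0.0
```

No force has registered below where the head top should be, so I'll look before going further.

Run:
```python
from h import *
rep()
im,d,P=cloud("scene");a=cv2.resize(im[170:290,250:370],(400,400),interpolation=2)
im2,d2,P2=cloud("wrist");b=cv2.resize(im2,(400,300))
c=np.zeros((400,800,3),np.uint8);c[:,:400]=a;c[:300,400:]=b;cv2.imwrite("pics/c2.png",c[...,::-1])
```

```text
t 4.1 tcp [584.5  49.1 245.9] rel head_top caddy [0.1 0.5 1.9] F [-0.5 -1.1  0.1] q [0.06 0.32 1.68 0.   1.15 0.25]
tool axes in caddy [[-1.0, 0.003, 0.0], [0.003, 1.0, -0.001], [-0.0, -0.001, -1.0]]
```

View pics/c2.png

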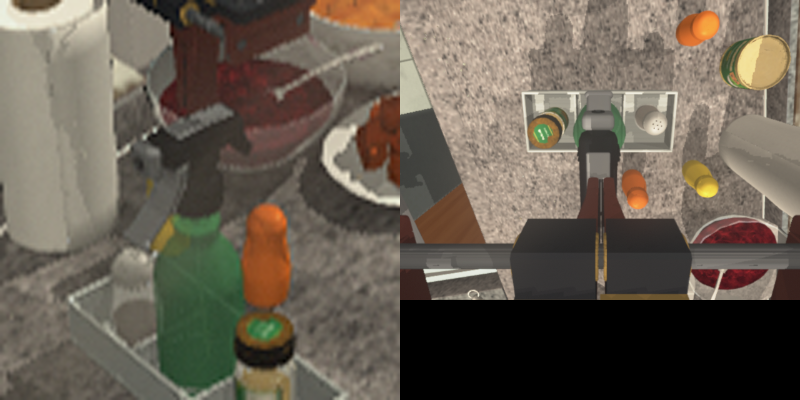

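The fingertips appear to be at the head top. I'll compare head heights before and after, using the nozzle and trigger, which the fingers don't hide.

Run:
```python
from h import *
for n,(v0,v1,u0,u1) in {"scene":(212,244,283,312),"top":(225,243,296,306)}.items():
    o=np.load(n+".npz"); im,d,P=cloud(n)
    tpl=o["im"][v0:v1,u0:u1]
    r=cv2.matchTemplate(cv2.resize(im[v0-10:v1+10,u0-10:u1+10],None,fx=8,fy=8,interpolation=2),cv2.resize(tpl,None,fx=8,fy=8,interpolation=2),cv2.TM_CCOEFF_NORMED)
    _,s,_,l=cv2.minMaxLoc(r); print(n,s,np.array(l)/8-10,"(px shift u,v)")
    pr=camera_params(n);K=np.array(pr["camera_matrix"]);T=np.array(pr["extrinsics"])
    def pj(p): c=T[:3,:3].T@(p-T[:3,3]); return (K@c/c[2])[:2]
    q=HT-45*EX; print(" px per 10mm down",pj(q+[0,0,0])-pj(q+[0,0,10]), "head_top home px",pj(HT),"tcp px",pj(get_obs()["ee_pos"]))
    for nm,X in(("old",o["P"]),("new",P)):
        e=X-HT; x,y=e@EX,e@EY; m=(x>-48)&(x<-26)&(abs(y)<9)&(e[...,2]>-15)
        f=(x>-250)&(x<-80)&(abs(y)<60)&(abs(X[...,2])<25)
        print(" ",nm,"nozzle top z",np.nanmedian(X[m][:,2]).round(1),m.sum(),"floor",np.nanmedian(X[f][:,2]).round(1))
```

```text
scene 0.9856603145599365 [0. 0.] (px shift u,v)
 px per 10mm down [0.21744029 3.56767212] head_top home px [309.40048691 209.00074207] tcp px [309.17550462 208.07492123]
  old nozzle top z 253.1 43 floor -0.7
  new nozzle top z 464.3 338 floor -0.8
top 0.36979764699935913 [-2.    -3.125] (px shift u,v)
 px per 10mm down [0.24684633 0.64913833] head_top home px [323.88732124 235.74055254] tcp px [323.91935964 235.27781553]
  old nozzle top z 253.4 91 floor 0.5
  new nozzle top z 618.5 168 floor 0.3
```

Run:
```python
from h import *
im,d,P=cloud("wrist")
pr=camera_params("wrist");K=np.array(pr["camera_matrix"]);T=np.array(pr["extrinsics"])
def pj(p): c=T[:3,:3].T@(p-T[:3,3]); return (K@c/c[2])[:2].round(0),c[2].round(0)
o=get_obs();print("tcp",pj(o["ee_pos"]),"head_top@255",pj(HT+[0,0,11]),"floor z",np.nanmedian(P[20:60,100:150,2]))
print("cam",T[:3,3].round(0),T[:3,2].round(2))
c=cv2.resize(im[130:370,200:440],(600,600),interpolation=2);cv2.imwrite("pics/w.png",c[...,::-1])
for v in range(150,380,10): print(v,[ [int(x) if x==x else -1 for x in P[v,u]-HT*[1,1,0]] for u in (320,310)], int(d[v,320]))
```

```text
tcp (array([321., 288.]), np.float64(199.0)) head_top@255 (array([319., 295.]), np.float64(191.0)) floor z 0.01950721106027231
cam [600. 131. 429.] [-0.06 -0.3  -0.95]
150 [[11, 61, 181], [5, 62, 181]] 241
160 [[10, 56, 187], [4, 57, 187]] 238
170 [[9, 51, 192], [3, 52, 191]] 235
180 [[10, 53, 247], [5, 54, 246]] 181
190 [[9, 50, 254], [5, 51, 253]] 176
200 [[8, 45, 253], [4, 46, 253]] 178
210 [[7, 40, 252], [3, 41, 251]] 180
220 [[7, 36, 252], [2, 37, 252]] 181
230 [[6, 32, 254], [1, 32, 254]] 181
240 [[5, 27, 254], [0, 28, 254]] 182
250 [[4, 23, 256], [0, 24, 256]] 181
260 [[3, 18, 256], [0, 18, 255]] 183
270 [[2, 13, 256], [-1, 14, 256]] 184
280 [[1, 8, 256], [-2, 9, 257]] 186
290 [[2, 8, 268], [-1, 11, 272]] 174
300 [[2, 9, 280], [-1, 11, 282]] 163
310 [[2, 9, 289], [-1, 11, 290]] 155
320 [[2, 8, 295], [-1, 11, 299]] 149
330 [[2, 10, 305], [0, 11, 306]] 139
340 [[2, 9, 310], [0, 11, 312]] 135
350 [[2, 8, 315], [4, 32, 351]] 130
360 [[2, 9, 322], [4, 31, 354]] 123
370 [[1, 7, 323], [4, 32, 358]] 123
```

View pics/w.png

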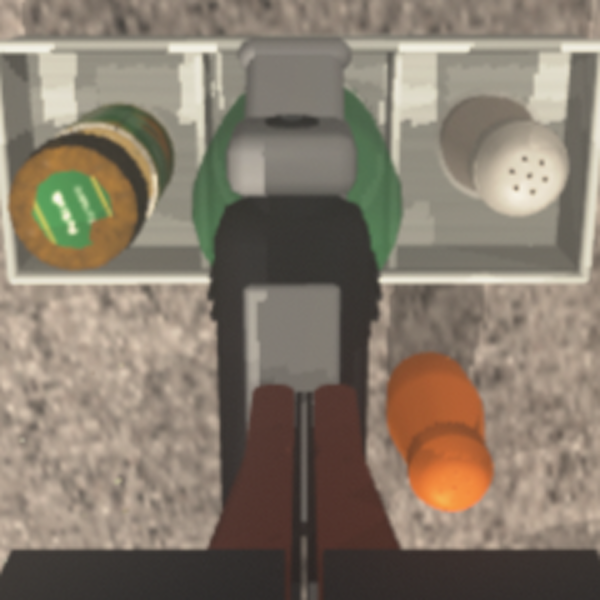

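The fingertips lie on the grey flat top in the wrist view (crop (300,390)), centred on the head. I'll carry on in small steps and watch the force.

```bash
python3 -m creep '{"delta_pos":[[0,0,0.001],[0,0,0.001],[0,0,0]],"twist":[[0,0,0],[0,0,0],[0,0,0]]}'
python3 - <<'E'
from h import *
print(get_obs()["joint_torque"].round(2))
im,d,P=cloud("wrist")
e=P-HT;x,y=e@EX,e@EY;m=(x>-22)&(x<-12)&(abs(y)<8)&(e[...,2]>-10);print("flat top z ahead of finger",np.nanmedian(P[m][:,2]),m.sum())
o=np.load("scene.npz")["im"];n=get_image("scene")[0]
print(np.abs(o[212:244,283:312].astype(int)-n[212:244,283:312]).mean())
E
```

```text
t: 4.6
ee_pos: [584.5, 49.1, 244.0]
orientation: [-2.416, -2.007, 0.0]
ft_force: [1.0, -1.0, -0.1]
width: 0.6
grasp_force: 0.0
[-0.000e+00 -4.944e+01 -2.861e+01  7.000e-02 -4.000e-02  0.000e+00]
flat top z ahead of finger 368.03714414869063 2284
2.9292385057471266
```

```bash
python3 -m creep '{"delta_pos":[[0,0,-0.020],[0,0,-0.020],[0,0,0],[0,0,0]],"twist":[[0,0,0],[0,0,0],[0,0,0],[0,0,0]]}'
python3 - <<'E'
from h import *
o=get_obs()["ee_pos"]
for n in("scene","wrist"):
    im,d,P=cloud(n)
    e=P-o;x,y=e@EX,e@EY
    r=(abs(x)<14)&(abs(y)<25)&(e[...,2]<70)
    red=r&(im[...,0].astype(int)>im[...,2]+12)
    print(n,"finger z rel TCP pct",np.nanpercentile(e[red][:,2],[0,1,5,50]).round(1),"x",np.nanpercentile(x[red],[1,50,99]).round(1),"y",np.nanpercentile(y[red],[1,50,99]).round(1))
    h=P-HT;x,y=h@EX,h@EY
    m=(x<20)&(x>-20)&(abs(y)<8)&(abs(h[...,2])<22); print(" head top z",np.nanpercentile(P[m][:,2],[10,50,90]).round(1),m.sum())
    c=cv2.resize(im[180:420,200:440] if n=="wrist" else im[170:270,260:360],(400,400),interpolation=2); cv2.imwrite(f"pics/l_{n}.png",c[...,::-1])
a=np.hstack([cv2.imread(f"pics/l_{n}.png") for n in("scene","wrist")]);cv2.imwrite("pics/l.png",a)
E
```

```text
t: 5.03
ee_pos: [585.3, 49.2, 285.2]
orientation: [2.416, 2.006, 0.003]
ft_force: [0.3, -0.1, -0.0]
width: 0.4
grasp_force: 0.0
scene finger z rel TCP pct [-95.7 -94.3 -73.1  41.8] x [-13.4  -7.3  12. ] y [-23.8 -10.5   9.1]
 head top z [254.2 255.4 257. ] 53
wrist finger z rel TCP pct [-89.9 -37.7 -30.5  40. ] x [-13.1 -10.8  10.9] y [-12.9  -1.7  11.7]
 head top z [254.7 255.6 256.4] 1440
```

View pics/l.png

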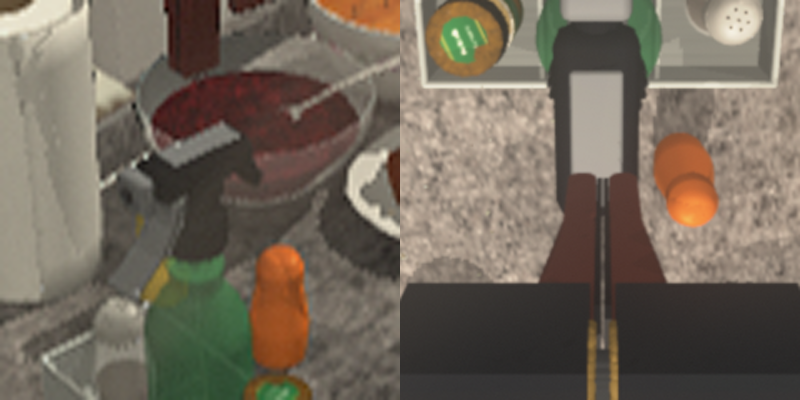

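The raised view settles it. In the scene half the fingertips end at crop (190,75), about 15 mm above where the reported TCP projects. They had simply not touched yet, so I'll go lower, guided by force.

```bash
python3 -m creep '{"delta_pos":[[0,0,0.020],[0,0,0.020],[0,0,0.002],[0,0,0],[0,0,0]],"twist":[[0,0,0],[0,0,0],[0,0,0],[0,0,0],[0,0,0]]}'
python3 -m creep '{"delta_pos":[[0,0,0.001],[0,0,0.001],[0,0,0.001],[0,0,0]],"twist":[[0,0,0],[0,0,0],[0,0,0],[0,0,0]]}'
python3 -m creep '{"delta_pos":[[0,0,0.001],[0,0,0.001],[0,0,0.001],[0,0,0]],"twist":[[0,0,0],[0,0,0],[0,0,0],[0,0,0]]}'
```

```text
t: 5.55
ee_pos: [584.6, 49.1, 242.2]
orientation: [-2.416, -2.007, 0.001]
ft_force: [0.4, -0.6, -1.1]
width: 0.2
grasp_force: 0.0
t: 5.88
ee_pos: [584.8, 49.2, 239.6]
orientation: [2.416, 2.007, 0.001]
ft_force: [0.4, 0.5, -0.1]
width: 0.7
grasp_force: 0.0
t: 6.22
ee_pos: [584.7, 49.1, 236.3]
orientation: [2.417, 2.007, 0.0]
ft_force: [-0.3, 0.8, 0.2]
width: 0.7
grasp_force: 0.2
```

```bash
python3 -m creep '{"delta_pos":[[0,0,0.001],[0,0,0.001],[0,0,0.001],[0,0,0]],"twist":[[0,0,0],[0,0,0],[0,0,0],[0,0,0]]}'
python3 - <<'E'
from h import *
o=get_obs()["ee_pos"]
im,d,P=cloud("wrist");e=P-o;x,y=e@EX,e@EY
for u in(309,311,330): print(u,[(v,round(float(x[v,u])),round(float(y[v,u])),round(float(e[v,u,2]),1)) for v in range(270,304,3)])
h=P-HT;x,y=h@EX,h@EY
m=(x<-14)&(x>-22)&(abs(y)<8)&(abs(h[...,2])<20); print("head top z",np.nanmedian(P[m][:,2]),m.sum())
cv2.imwrite("pics/l2.png",np.hstack([cv2.resize(im[180:420,200:440],(400,400))[...,::-1],cv2.resize(get_image("scene")[0][170:270,260:360],(400,400),interpolation=2)[...,::-1]]))
E
```

```text
t: 6.55
ee_pos: [584.7, 49.1, 233.8]
orientation: [2.417, 2.007, 0.001]
ft_force: [-2.9, -1.2, 4.5]
width: 0.9
grasp_force: 2.3
309 [(270, -18, -5, 19.4), (273, -16, -5, 19.9), (276, -15, -5, 19.2), (279, -13, -5, 19.2), (282, -12, -5, 20.5), (285, -11, -5, 21.7), (288, -11, -5, 25.1), (291, -11, -5, 27.6), (294, -11, -5, 30.3), (297, -11, -5, 34.1), (300, -11, -5, 36.3), (303, -11, -5, 38.7)]
311 [(270, -18, -4, 21.0), (273, -16, -4, 19.8), (276, -15, -4, 19.3), (279, -13, -4, 18.9), (282, -12, -4, 20.3), (285, -11, -4, 20.9), (288, -11, -4, 24.5), (291, -11, -4, 28.0), (294, -11, -4, 30.3), (297, -11, -4, 33.8), (300, -12, -4, 37.6), (303, -11, -4, 39.2)]
330 [(270, -17, 4, 19.3), (273, -16, 4, 20.1), (276, -15, 4, 20.0), (279, -13, 4, 19.6), (282, -12, 4, 20.8), (285, -12, 4, 22.3), (288, -11, 4, 24.0), (291, -11, 4, 27.6), (294, -11, 4, 30.9), (297, -11, 4, 32.9), (300, -11, 4, 36.2), (303, -12, 4, 39.7)]
head top z 253.65561611514028 595
```

View pics/l2.png

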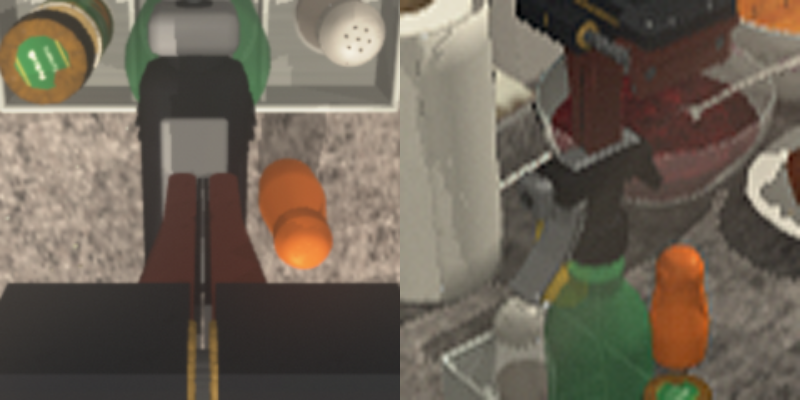

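Contact now: the tips press the grey flat top (left half at (205,175)) with 4.5 N, so the real tips sit about 19 mm behind the reported TCP. I'll press on until the force rises sharply, around TCP z 224.

```bash
python3 -m creep '{"delta_pos":[[0,0,0.001],[0,0,0.001],[0,0,0.001],[0,0,0.001],[0,0,0]],"twist":[[0,0,0],[0,0,0],[0,0,0],[0,0,0],[0,0,0]]}'
python3 -m creep '{"delta_pos":[[0,0,0.001],[0,0,0.001],[0,0,0.001],[0,0,0.001],[0,0,0]],"twist":[[0,0,0],[0,0,0],[0,0,0],[0,0,0],[0,0,0]]}'
```

```text
t: 7.07
ee_pos: [584.7, 49.1, 229.8]
orientation: [2.416, 2.007, 0.001]
ft_force: [-2.1, 0.4, 5.6]
width: 0.3
grasp_force: 2.4
t: 7.48
ee_pos: [584.7, 49.1, 225.8]
orientation: [2.417, 2.007, 0.001]
ft_force: [-2.5, 0.0, 5.5]
width: 0.7
grasp_force: 2.4
```

```bash
python3 -m creep '{"delta_pos":[[0,0,0.001],[0,0,0]],"twist":[[0,0,0],[0,0,0]]}'
python3 -m creep '{"delta_pos":[[0,0,0.001],[0,0,0]],"twist":[[0,0,0],[0,0,0]]}'
```

```text
t: 7.65
ee_pos: [584.7, 49.1, 224.8]
orientation: [2.416, 2.007, 0.0]
ft_force: [-1.5, 0.6, 5.5]
width: 0.5
grasp_force: 2.5
t: 7.82
ee_pos: [584.8, 49.1, 223.9]
orientation: [2.416, 2.007, 0.001]
ft_force: [-2.7, -0.1, 5.6]
width: 0.4
grasp_force: 3.1
```

```bash
python3 -m creep '{"delta_pos":[[0,0,0.001],[0,0,0]],"twist":[[0,0,0],[0,0,0]]}'
python3 -m creep '{"delta_pos":[[0,0,0.0005],[0,0,0]],"twist":[[0,0,0],[0,0,0]]}'
```

```text
t: 7.98
ee_pos: [584.8, 49.1, 223.8]
orientation: [2.416, 2.007, 0.001]
ft_force: [-4.2, 0.3, 11.7]
width: 0.4
grasp_force: 6.3
t: 8.15
ee_pos: [584.9, 49.1, 223.8]
orientation: [2.416, 2.007, 0.001]
ft_force: [-5.1, -0.9, 15.4]
width: 0.2
grasp_force: 7.8
```

The head hit its stop: z holds at 223.8 while the force climbs to 15 N. One last firm push, then I'll retract, go ahead of the nozzle and tilt.

```bash
python3 -m creep '{"delta_pos":[[0,0,0.001],[0,0,0]],"twist":[[0,0,0],[0,0,0]]}'
python3 -m creep '{"delta_pos":[[0,0,-0.02],[0,0,-0.035],[0,0,-0.035],[0.0375,0,0],[0.0375,0,0],[0.0375,0,0],[0.0375,0,0],[0,0,0],[0,0,0],[0,0,0],[0,0,0],[0,0,0],[0,0,0],[0,0,0],[0,0,0],[0,0,0],[0,0,0]],"twist":[[0,0,0],[0,0,0],[0,0,0],[0,0,0],[0,0,0],[0,0,0],[0,0,0],[0,-6.9,0],[0,-6.9,0],[0,-6.9,0],[0,-6.9,0],[0,-6.9,0],[0,-6.9,0],[0,-6.9,0],[0,-6.9,0],[0,0,0],[0,0,0]]}'
python3 - <<'E'
from h import *
rep([-66.6,0,-60])
im,d,P=cloud("top")
h=P-HT;x,y=h@EX,h@EY
m=(x<20)&(x>-10)&(abs(y)<8)&(abs(h[...,2])<22); print("head top z",np.nanmedian(P[m][:,2]),m.sum())
o=np.load("scene.npz")["im"];im=get_image("scene")[0]
v0,v1,u0,u1=212,244,283,312
r=cv2.matchTemplate(cv2.resize(im[v0-10:v1+10,u0-10:u1+10],None,fx=8,fy=8,interpolation=2),cv2.resize(o[v0:v1,u0:u1],None,fx=8,fy=8,interpolation=2),cv2.TM_CCOEFF_NORMED)
_,s,_,l=cv2.minMaxLoc(r); print(s,np.array(l)/8-10)
E
```

```text
t: 8.32
ee_pos: [584.9, 49.2, 223.7]
orientation: [2.416, 2.007, 0.002]
ft_force: [-9.2, 0.1, 21.4]
width: 0.4
grasp_force: 10.9
t: 9.73
ee_pos: [611.8, 197.3, 307.8]
orientation: [1.811, 1.51, -0.951]
ft_force: [0.1, -0.1, 0.6]
width: 0.7
grasp_force: 0.0
t 9.73 tcp [611.8 197.3 307.8] rel head_top caddy [-150.7    0.6   63.8] F [ 0.1 -0.1  0.6] q [ 0.6   0.73  1.18 -0.67  1.93  0.77]
tool axes in caddy [[-0.571, 0.001, 0.821], [-0.002, 1.0, -0.003], [-0.821, -0.004, -0.571]]
tool-frame shift to target [ 53.7  -0.  139.7]
head top z 244.25883122614096 103
0.8432050943374634 [0. 4.]
```

The head is seated: its top measures 244.3 mm. Next I approach the trigger.

```bash
python3 -m creep '{"delta_pos":[[0.027,0,0],[0.027,0,0],[0,0,0.035],[0,0,0.035],[0,0,0.035],[0,0,0.034],[0,0,0],[0,0,0]],"twist":[[0,0,0],[0,0,0],[0,0,0],[0,0,0],[0,0,0],[0,0,0],[0,0,0],[0,0,0]]}'
python3 - <<'E'
from h import *
rep([-66.6,0,-60])
a=get_image("scene")[0];b=get_image("wrist")[0]
cv2.imwrite("pics/tr.png",np.hstack([cv2.resize(a[150:270,240:360],(400,400),interpolation=2),cv2.resize(b[100:440,150:490],(400,400))])[...,::-1])
E
```

```text
t: 10.5
ee_pos: [596.9, 112.6, 188.7]
orientation: [1.819, 1.504, -0.947]
ft_force: [0.2, -0.7, 0.7]
width: 0.5
grasp_force: 0.0
t 10.5 tcp [596.9 112.6 188.7] rel head_top caddy [-64.7   1.3 -55.3] F [ 0.2 -0.7  0.7] q [ 0.51  0.77  1.4  -0.68  1.68  0.88]
tool axes in caddy [[-0.573, 0.007, 0.82], [0.005, 1.0, -0.005], [-0.82, 0.001, -0.573]]
tool-frame shift to target [ 4.9 -1.3  1.1]
```

View pics/tr.png

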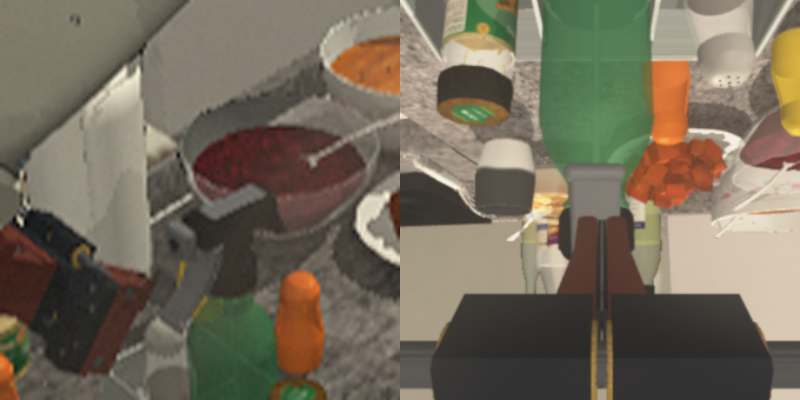

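The tips face the trigger squarely (right half, grey trigger end at (597,180)). I'll close in and squeeze by force.

```bash
python3 -m creep '{"delta_pos":[[0.006,-0.001,0.008],[0,0,0.006],[0,0,0.004],[0,0,0.004],[0,0,0]],"twist":[[0,0,0],[0,0,0],[0,0,0],[0,0,0],[0,0,0]]}'
python3 -m creep '{"delta_pos":[[0,0,0.003],[0,0,0.003],[0,0,0]],"twist":[[0,0,0],[0,0,0],[0,0,0]]}'
python3 -m creep '{"delta_pos":[[0,0,0.003],[0,0,0.003],[0,0,0]],"twist":[[0,0,0],[0,0,0],[0,0,0]]}'
python3 -m creep '{"delta_pos":[[0,0,0.003],[0,0,0.003],[0,0,0]],"twist":[[0,0,0],[0,0,0],[0,0,0]]}'
python3 -c "
from h import *
rep()"
```

```text
t: 11.02
ee_pos: [592.8, 100.0, 169.0]
orientation: [1.813, 1.506, -0.949]
ft_force: [-0.4, 0.1, -0.6]
width: 0.6
grasp_force: 0.0
t: 11.27
ee_pos: [592.1, 95.2, 165.9]
orientation: [1.813, 1.506, -0.949]
ft_force: [-0.5, 0.2, -0.1]
width: 0.7
grasp_force: 0.0
t: 11.52
ee_pos: [591.4, 90.6, 162.6]
orientation: [1.813, 1.506, -0.948]
ft_force: [0.4, 2.0, 1.3]
width: 0.5
grasp_force: 1.2
t: 11.77
ee_pos: [590.5, 85.6, 159.4]
orientation: [1.813, 1.506, -0.948]
ft_force: [1.2, 2.5, 2.9]
width: 0.2
grasp_force: 1.8
t 11.77 tcp [590.5  85.6 159.4] rel head_top caddy [-36.9  -0.1 -84.6] F [1.2 2.5 2.9] q [ 0.49  0.79  1.45 -0.7   1.62  0.91]
tool axes in caddy [[-0.57, 0.003, 0.821], [0.002, 1.0, -0.002], [-0.821, 0.0, -0.57]]
```

```bash
python3 -m creep '{"delta_pos":[[0,0,0.003],[0,0,0.003],[0,0,0.003],[0,0,0]],"twist":[[0,0,0],[0,0,0],[0,0,0],[0,0,0]]}'
python3 -m creep '{"delta_pos":[[0,0,0.002],[0,0,0.002],[0,0,0]],"twist":[[0,0,0],[0,0,0],[0,0,0]]}'
python3 -m creep '{"delta_pos":[[0,0,0.002],[0,0,0.001],[0,0,0]],"twist":[[0,0,0],[0,0,0],[0,0,0]]}'
python3 -c "
from h import *
rep()"
```

```text
t: 12.1
ee_pos: [589.3, 78.1, 155.1]
orientation: [1.812, 1.504, -0.948]
ft_force: [0.1, 3.4, 8.7]
width: 0.4
grasp_force: 3.8
t: 12.35
ee_pos: [588.9, 75.2, 153.6]
orientation: [1.812, 1.504, -0.948]
ft_force: [0.2, 5.8, 9.6]
width: 0.6
grasp_force: 4.8
t: 12.6
ee_pos: [588.7, 73.1, 152.1]
orientation: [1.812, 1.504, -0.947]
ft_force: [-0.3, 5.6, 12.0]
width: 0.5
grasp_force: 5.2
t 12.6 tcp [588.7  73.1 152.1] rel head_top caddy [-24.3   0.3 -91.9] F [-0.3  5.6 12. ] q [ 0.47  0.79  1.48 -0.71  1.59  0.92]
tool axes in caddy [[-0.57, 0.003, 0.822], [0.003, 1.0, -0.001], [-0.822, 0.002, -0.57]]
```

```bash
python3 -m creep '{"delta_pos":[[-0.0011,0,0.0016],[-0.0006,0,0.0008],[0,0,0]],"twist":[[0,0,0],[0,0,0],[0,0,0]]}'
python3 -m creep '{"delta_pos":[[-0.0011,0,0.0016],[-0.0006,0,0.0008],[0,0,0]],"twist":[[0,0,0],[0,0,0],[0,0,0]]}'
python3 -c "
from h import *
rep()"
```

```text
t: 12.85
ee_pos: [588.4, 71.2, 151.8]
orientation: [1.814, 1.505, -0.944]
ft_force: [0.4, 9.6, 10.0]
width: 0.5
grasp_force: 6.3
t: 13.1
ee_pos: [588.5, 70.7, 151.7]
orientation: [1.816, 1.508, -0.939]
ft_force: [-0.4, 21.7, 11.9]
width: 0.1
grasp_force: 11.8
t 13.1 tcp [588.5  70.7 151.7] rel head_top caddy [-21.9   0.6 -92.3] F [-0.4 21.7 11.9] q [ 0.47  0.78  1.48 -0.71  1.58  0.92]
tool axes in caddy [[-0.575, 0.001, 0.818], [0.004, 1.0, 0.001], [-0.818, 0.004, -0.575]]
```

The stop is reached: 22 N with no further motion, tips at the predicted x of −38 mm. Releasing fully.

```bash
python3 -m creep '{"delta_pos":[[0.0034,0,-0.0048],[0,0,-0.008],[0,0,-0.008],[0,0,-0.008],[0,0,-0.008],[0,0,-0.008],[0,0,0],[0,0,0],[0,0,0],[0,0,0],[0,0,0],[0,0,0]],"twist":[[0,0,0],[0,0,0],[0,0,0],[0,0,0],[0,0,0],[0,0,0],[0,0,0],[0,0,0],[0,0,0],[0,0,0],[0,0,0],[0,0,0]]}'
python3 - <<'E'
from h import *
rep()
o=np.load("scene.npz")["im"];im,d,P=cloud("scene")
for nm,(v0,v1,u0,u1) in {"nozzle":(212,226,288,312),"trigger":(222,245,286,300)}.items():
    r=cv2.matchTemplate(cv2.resize(im[v0-10:v1+10,u0-10:u1+10],None,fx=8,fy=8,interpolation=2),cv2.resize(o[v0:v1,u0:u1],None,fx=8,fy=8,interpolation=2),cv2.TM_CCOEFF_NORMED)
    _,s,_,l=cv2.minMaxLoc(r); print(nm,s,np.array(l)/8-10)
cv2.imwrite("pics/rel.png",cv2.resize(im[170:270,260:360],(500,500),interpolation=2)[...,::-1])
E
```

```text
t: 14.1
ee_pos: [593.9, 105.0, 172.9]
orientation: [1.813, 1.506, -0.949]
ft_force: [0.2, 0.7, 0.3]
width: 0.3
grasp_force: 0.0
t 14.1 tcp [593.9 105.  172.9] rel head_top caddy [-56.6  -0.3 -71.1] F [0.2 0.7 0.3] q [ 0.51  0.79  1.42 -0.69  1.66  0.9 ]
tool axes in caddy [[-0.57, 0.003, 0.821], [0.002, 1.0, -0.003], [-0.821, -0.0, -0.57]]
nozzle 0.9169380068778992 [0.25  4.375]
trigger 0.5217370986938477 [0.25 3.5 ]
```

View pics/rel.png

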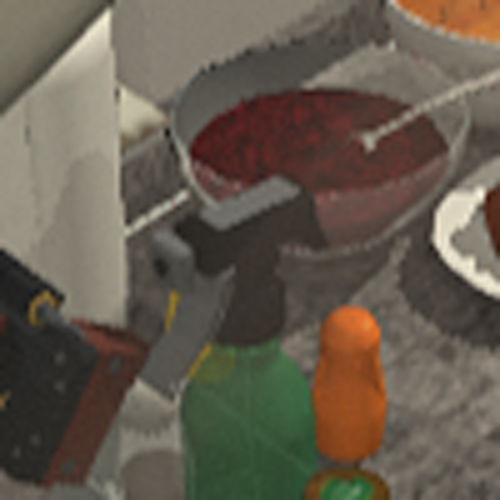

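The trigger is back out (around (190,340)), clear of the fingers, and the head is still down. Second squeeze, then a third for margin.

```bash
python3 -m creep '{"delta_pos":[[0,0,0.008],[0,0,0.008],[0,0,0.008],[0,0,0.004],[0,0,0.004],[0,0,0.004],[0,0,0.004],[-0.0011,0,0.0016],[-0.0006,0,0.0008],[-0.0011,0,0.0016],[-0.0006,0,0.0008],[0,0,0],[0,0,0]],"twist":[[0,0,0],[0,0,0],[0,0,0],[0,0,0],[0,0,0],[0,0,0],[0,0,0],[0,0,0],[0,0,0],[0,0,0],[0,0,0],[0,0,0],[0,0,0]]}'
python3 -m creep '{"delta_pos":[[0.0034,0,-0.0048],[0,0,-0.008],[0,0,-0.008],[0,0,-0.008],[0,0,-0.008],[0,0,-0.008],[0,0,0],[0,0,0],[0,0,0],[0,0,0],[0,0,0],[0,0,0]],"twist":[[0,0,0],[0,0,0],[0,0,0],[0,0,0],[0,0,0],[0,0,0],[0,0,0],[0,0,0],[0,0,0],[0,0,0],[0,0,0],[0,0,0]]}'
python3 -m creep '{"delta_pos":[[0,0,0.008],[0,0,0.008],[0,0,0.008],[0,0,0.004],[0,0,0.004],[0,0,0.004],[0,0,0.004],[-0.0011,0,0.0016],[-0.0006,0,0.0008],[-0.0011,0,0.0016],[-0.0006,0,0.0008],[0,0,0],[0,0,0]],"twist":[[0,0,0],[0,0,0],[0,0,0],[0,0,0],[0,0,0],[0,0,0],[0,0,0],[0,0,0],[0,0,0],[0,0,0],[0,0,0],[0,0,0],[0,0,0]]}'
python3 -m creep '{"delta_pos":[[0.0034,0,-0.0048],[0,0,-0.008],[0,0,-0.008],[0,0,-0.008],[0,0,-0.008],[0,0,-0.008],[0,0,-0.03],[0,0,-0.03],[0,0,-0.03],[0,0,-0.03],[0,0,0],[0,0,0]],"twist":[[0,0,0],[0,0,0],[0,0,0],[0,0,0],[0,0,0],[0,0,0],[0,0,0],[0,0,0],[0,0,0],[0,0,0],[0,0,0],[0,0,0]]}'
python3 - <<'E'
from h import *
rep()
im,d,P=cloud("top")
h=P-HT;x,y=h@EX,h@EY
m=(x<20)&(x>-10)&(abs(y)<8)&(abs(h[...,2])<22); print("head top z",np.nanmedian(P[m][:,2]),m.sum())
im,d,P=cloud("scene");o=np.load("scene.npz")["im"]
D=np.abs(o.astype(int)-im).sum(-1); print("bowl diff",D[330:415,200:298].mean(),"jars",D[240:300,322:340].mean(),D[240:270,284:296].mean(),"mug",D[220:260,428:465].mean())
cv2.imwrite("pics/end.png",cv2.resize(im[170:420,180:380],(480,600),interpolation=2)[...,::-1])
E
```

```text
t: 15.23
ee_pos: [588.5, 70.8, 151.5]
orientation: [1.816, 1.508, -0.939]
ft_force: [0.5, 21.7, 11.8]
width: 0.4
grasp_force: 11.6
t: 16.23
ee_pos: [593.9, 104.9, 172.9]
orientation: [1.813, 1.506, -0.949]
ft_force: [0.7, 1.0, -0.5]
width: 0.3
grasp_force: 0.0
t: 17.32
ee_pos: [588.5, 70.7, 151.6]
orientation: [1.816, 1.508, -0.939]
ft_force: [-0.1, 20.6, 10.2]
width: 0.1
grasp_force: 11.7
t: 18.32
ee_pos: [612.5, 203.1, 242.0]
orientation: [1.813, 1.507, -0.946]
ft_force: [0.4, -0.4, 0.1]
width: 0.7
grasp_force: 0.0
t 18.32 tcp [612.5 203.1 242. ] rel head_top caddy [-156.5    0.2   -2. ] F [ 0.4 -0.4  0.1] q [ 0.6   0.8   1.21 -0.65  1.86  0.84]
tool axes in caddy [[-0.572, 0.002, 0.821], [0.002, 1.0, -0.001], [-0.821, 0.001, -0.572]]
head top z 244.0759860340952 102
bowl diff 21.287755102040816 jars 27.487962962962964 43.56944444444444 mug 137.65405405405406
```

View pics/end.png

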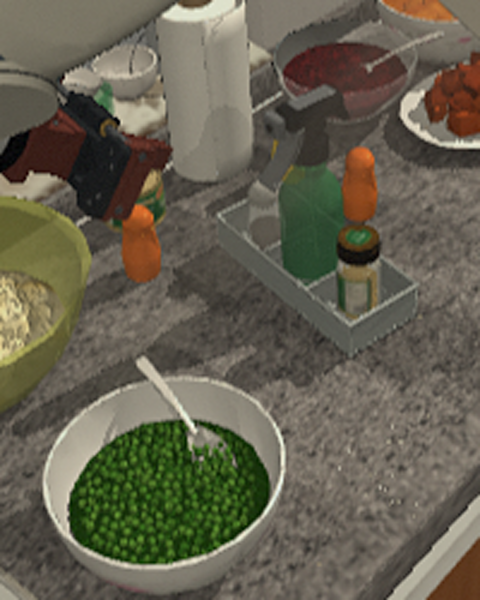

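The head is seated (244.1 mm), the trigger is out, and the bowl and jars are in place. The mug crop differs, probably because the arm is in front of it, so I'll check it in the top view before handing in.

Run:
```python
from h import *
o=np.load("top.npz");im,d,P=cloud("top")
for X in(o["P"],P):
    w=X[300:350,440:495]; m=(w[...,2]>85)&(w[...,2]<110); print(w[m].mean(0).round(1),m.sum())
```

```text
[ 380.1 -285.7   94.1] 280
[ 380.9 -284.4   94.2] 278
```

The mug hasn't moved.

```bash
python3 -c "
from workcell import *
print(close_job())"
```

```text
the job is handed in; nothing more can be done
None
```

The spray head is fully seated, the trigger was squeezed to its stop and released three times, the bowl, mug and jars stayed put, and the job is handed in at about 18 s.

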